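# Fit the tapered chuck to the spin drive

### The job

The small spin drive on the bench has a red dust plug in its upright spindle: take the plug out and stand it in a free hole of the black tool stand, pushed down on its flange. Then seat the blue-ringed chuck fully home in the spindle taper with its two flange slots down over the two brass drive dogs, without dropping or ramming it, and let go. Leave the yellow-ringed chuck, the two white bottles and the film roll where they stand.

Things in the scene. Friction and masses are not known exactly. Their poses are not given: they have to be found in the camera images.
- spindle_nose (a point): Centre of the flat upper face of the drive's aluminium spindle nose (62 mm across), 78 mm above the bench; z up along the axis, x towards a dog. In it an upright conical bore, 27.6 mm wide at the face, 15 mm at 44 mm depth. The spindle turns with light friction (0.04 N m) and starts at any angle. White housing below it, 150 x 120 x 30 mm, fixed.
- spindle_dog (a point): Top of one of two brass drive dogs, 26 mm from the spindle axis along +x of spindle_nose; the other is opposite (-x). They stand 8 mm above the spindle face, 22 to 30 mm from the axis, 8 mm wide, narrowed to 5 mm at the top.
- plug_knob (a point): Red plastic dust plug (60 g), at the start standing in the spindle. This point is the middle of its round knob (30 mm in diameter, 32 mm tall), on the axis, 32 mm above the underside of its 38 mm flange; the knob's top is 14 mm above this point. z is the plug's axis, up.
- plug_seat (a point): Centre of the underside of the plug's flange (38 mm across, 5 mm thick), which rests on the spindle face or on the stand. Below it a round tapered stem 34 mm long, 25 mm across at the flange and 14 mm at the tip.
- chuck_blue_nut (a point): Steel chuck with BLUE ring, the one to be fitted (200 to 420 g). This point is the middle of its round nut (40 mm in diameter, 36 mm tall), on the axis, 36 mm above the underside of its drive flange; the nut's top is 18 mm above this point. z is the chuck's axis, up; x points to one of its two drive slots.
- chuck_blue_seat (a point): Centre of the underside of the blue chuck's drive flange (62 mm across, 10 mm thick), axes as chuck_blue_nut. Two slots through its rim along +x and -x, 11.5 mm wide, from 20.5 mm off the axis outwards; either fits either dog. Tapered shank below: 42 mm long, 26 to 13 mm across. Home, the flange lies flat on the spindle face; off the dogs it stands 8 mm too high.
- chuck_yellow_nut (a point): A second chuck of the same shape and size with YELLOW ring, standing in the tool stand: leave it there. Middle of its nut, 36 mm above the underside of its flange.
- stand_hole0 (a point): Mouth of the first hole of the fixed black tool stand (80 x 216 x 48 mm, three straight round holes 31 mm wide, through, 72 mm apart in a row along this point's y). On the top face, 48 mm above the bench; z up. Two holes hold the chucks, shank down and flange on the top face; one is free.
- stand_hole1 (a point): Mouth of the middle hole of the stand; as stand_hole0.
- stand_hole2 (a point): Mouth of the third hole of the stand; as stand_hole0.
- buffer_bottle: Square white plastic bottle, 60 x 60 mm, shoulders 104 mm and cap (42 mm across) top 125 mm high, loose, near the drive. Origin: centre of its underside.
- film_roll: Roll of white film standing on end, 69 mm in diameter, 50 mm high, loose, on the other side of the drive. Origin: centre of its underside.
- rinse_bottle: A second square white plastic bottle of the same size as buffer_bottle, loose, behind the tool stand. Origin: centre of its underside.
There are look-alikes about, which are no part of the job. There is more than one size of the part that bears stand_hole0; the job needs the larger. Leave any pink or purple look-alike of the part that bears chuck_blue_nut alone.

How it is judged (in metres and radians):
At the end, for the whole second after the job is handed in: Blue chuck home: flange within 3 mm of spindle face and axis, slots within 0.15 rad of the dogs, upright within 0.05 rad. Plug in a stand hole: flange within 4 mm of its top, 6 mm of its axis, upright within 0.1 rad. Yellow chuck within 15 mm, bottles and roll within 30 mm of their starts (z of chuck_blue_seat in the frame of spindle_nose between -0.004 and 0.003 m and horizontal distance between chuck_blue_seat and spindle_nose below 0.003 m and angle between the x axis of chuck_blue_seat and the x axis of spindle_nose, either way round below 0.15 rad and angle between chuck_blue_seat's own z axis and vertical below 0.05 rad and ((horizontal distance between plug_seat and stand_hole0 below 0.006 m and z of plug_seat in the frame of stand_hole0 between -0.006 and 0.004 m) or (horizontal distance between plug_seat and stand_hole1 below 0.006 m and z of plug_seat in the frame of stand_hole1 between -0.006 and 0.004 m) or (horizontal distance between plug_seat and stand_hole2 below 0.006 m and z of plug_seat in the frame of stand_hole2 between -0.006 and 0.004 m)) and angle between plug_seat's own z axis and vertical below 0.1 rad and not (distance of chuck_yellow_nut from where it was at the start of the episode above 0.015 m) and not (distance of buffer_bottle from where it was at the start of the episode above 0.03 m) and not (distance of film_roll from where it was at the start of the episode above 0.03 m) and not (distance of rinse_bottle from where it was at the start of the episode above 0.03 m)); the robot touches nothing.
It fails at once if the blue chuck is dropped or rammed onto the spindle (more than 80 N between them) (contact force between chuck_blue and spindle above 80 N).
It fails at once if the yellow chuck is moved more than 30 mm (distance of chuck_yellow_nut from where it was at the start of the episode above 0.03 m).
It fails at once if a bottle or the film roll is knocked over or moved more than 60 mm (distance of any of buffer_bottle, film_roll, rinse_bottle from where it was at the start of the episode above 0.06 m or angle between any of buffer_bottle, film_roll, rinse_bottle's own z axis and vertical above 0.5 rad).
It also fails if it takes over 58 s, if anything falls off the work surface, if the arm or the gripper's body presses on something with over 40 N, if the wrist force passes 120 N, or if a joint passes its speed limit or range.

### The arm

A 6-joint arm with a two-finger parallel gripper is mounted at the origin on a cart in front of the work surface, level with it; the furniture and walls round the work are solid. World frame = base frame: x ahead of the robot, y to its left, z up, the work surface at z = 0. Lengths are in m, angles in degrees, forces in N, time in s.
With the tool pointing down it reaches from about 0.4 to 0.825 m from the base axis. Payload 7 kg.
Tool frame: the origin (TCP) lies on the front face of the gripper's body, between the roots of the fingers; the fingertips stand 66 mm ahead of it and the grasp point (between the pads) lies 47 mm ahead of it; z points along the fingers, y is the line along which they close (so a half turn about z gives the same grasp; the last joint's range is limited). The gripper opens to 88 mm and grips with 3 to 60 N. Pads are 19 mm wide; open, the fingers measure 130 mm over their backs; the gripper's body (78 mm by 193 mm) begins 47 mm behind the grasp point.
Start: joints at [-55.227, 20.546, 0.682, 0, -70.136, -16.507], TCP at [0.212, -0.641, 0.292] pointing down, gripper open.
Joint ranges: [-176.03, 176.03], [-82.01, 121.73], [-58.28, 71.71], [-173.87, 95.51], [-174.79, -0.11], [-173.66, 173.66]. Speed limits (degrees/s): [136.94, 136.94, 172.46, 180, 180, 180].

### API

Orientations are given as [roll, pitch, yaw] about the fixed x, y, z axes, in that order (R = Rz(yaw) Ry(pitch) Rx(roll)).
In Python, from plant import ctrl gives the robot as it stands.
- The arm moves only by the tool send_rows, never from a script. Its argument "deltas" is a list of rows, each a list of 2 entries, a list of its own where there are three numbers: the shift along the tool's x, y, z each as a share of 800 mm, from -1 to 1, then the turn about the tool's z as a share of 90 degrees, from -1 to 1. A call has exactly 5 rows; each row is the pose to reach, as a shift and turn from the pose commanded when the call began, along the tool's axes at that moment; what a row does not reach only later rows make up. A row lasts 1/12 s, in which the tool goes at most 41.7 mm and 7.16 degrees, less where a joint would pass 70% of its speed; a pose out of reach is approached as far as the arm can. A call with a number of a shift or a turn outside -1 to 1 is refused whole. A call with a gripper value outside its range is refused whole. "gripper" is the opening, from 0 (shut) to 1 (fully open), set as the call begins (left out, the last holds). The fingers move at their own pace and stop on an object; the grip force is fixed at half the most. Time passes only in rows, so rows that repeat a pose let the fingers close, or fill a call up. It gives the time, the measured TCP pose, the force, the opening and the grip force at its end, in the units of the state.
- ctrl.get_obs(): the state, without advancing time (a new reading comes with each control period).
- ctrl.snapshot(name): name is "scene" or "side" or "wrist"; returns a dict with "color" (400x640x3 uint8, red, green, blue), "vertical_fov" (degrees; the focal length in pixels is half the picture's height over the tangent of half this angle, whatever the lens; pixels are square), "cx", "cy" (the principal point, pixels), "rvec" (rotation vector, rad) and "tvec" (3), from world to camera coordinates, as OpenCV has them. Camera axes: x right, y down, z forward; pixel columns grow to the right and rows downward; lengths in m; the calibration is good to about 2 mm. A picture is of the moment at which its call begins. There is no depth.
- ctrl.close_job(): hands the job in; it is judged then, once.
Trained networks look in a picture, given as the dict that the camera call returned (one of the last four; its "shot" number tells which), for a name from the list of things; names that differ only in an ending like _2 or _b are one class to them, and where a whole thing is asked for, a point or a joint stands for the part that bears it (a point fixed in the world has none). Each returns a list of dicts, best first, with "conf" (0 to 1); they miss things now and then, are a little off and sometimes report something else, mostly with a low value. They report only what shows in the picture. A call takes as long as a camera call. They do not tell look-alikes from the thing itself.
- ctrl.boxes_of(picture, thing): "xy" ([column, row] as shares, 0 to 1, of the picture: columns of its width, rows of its height, amid what is visible of it).
- ctrl.cut_out(picture, thing): "pixels" (400x640 bool, what is visible of it) and "xy" ([column, row] as shares, 0 to 1, of the picture: columns of its width, rows of its height, amid what is visible of it).
The state is a dict: "clock": time; "joint_pos": joint angles; "qvel": joint speeds; "tau": joint torques, N m; "tool_pos": TCP position; "orientation": TCP orientation; "force": force on the tool from outside, world axes, zero at the start; "moment": the same for the moment, N m; "opening": finger opening in m; "gripper_force": force on a finger pad.
Only numpy, scipy, OpenCV 4.12 (cv2) and the standard library are available. Lean on these libraries where they do the work, as an engineer would, in place of code of your own. Each camera call takes 0.05 s, during which the arm holds its last target. There are 200 camera calls.

## Working session

There is one attempt and no reset: what is moved stays moved. The work goes in short steps, Python scripts to look and compute and a tool call to move; the robot and the scene stay as the last step left them, time stands still between calls to the robot, and variables do not carry over. Pictures are saved under pics/ and viewed, at most 10 in all, crops included, and the job is handed in when it is done.

Besides the shell and the picture viewer there is one more tool, called by a JSON object that holds its "op" and its "data", one argument or row to a line. send_rows: Moves the arm, as the interface text tells. Shift numbers are shares of 800 mm and turn numbers shares of 90 degrees, none past 1 either way. Its arguments: {"type":"object","properties":{"deltas":{"type":"array","items":{"type":"array"}},"gripper":{"type":"number"}},"required":["deltas"]}

```bash
ls; mkdir -p pics; cat > h.py <<'E'
import numpy as np, cv2
from plant import ctrl
def cam(s):
    R,_=cv2.Rodrigues(np.array(s["rvec"],float)); t=np.array(s["tvec"],float).ravel()
    f=200/np.tan(np.radians(s["vertical_fov"])/2); return R,t,f
def ray(s,xy,z):
    R,t,f=cam(s); u,v=xy
    d=R.T@np.array([(u-s["cx"])/f,(v-s["cy"])/f,1]); c=-R.T@t
    return c+d*(z-c[2])/d[2]
def proj(s,p):
    R,t,f=cam(s); q=R@np.array(p,float)+t; return np.array([s["cx"]+f*q[0]/q[2],s["cy"]+f*q[1]/q[2]])
Z=dict(spindle_nose=.078,spindle_dog=.086,plug_knob=.11,plug_seat=.078,chuck_blue_nut=.084,chuck_blue_seat=.048,chuck_yellow_nut=.084,stand_hole0=.048,stand_hole1=.048,stand_hole2=.048,buffer_bottle=.06,film_roll=.025,rinse_bottle=.06)
def find(s,names=Z):
    for n in names:
        for d in ctrl.boxes_of(s,n)[:4]:
            xy=np.array(d["xy"])*[640,400]; print(n,round(d["conf"],2),xy.round(1),ray(s,xy,Z[n]).round(4))
def save(s,n): cv2.imwrite("pics/"+n+".png",s["color"][:,:,::-1])
E
python3 - <<'E'
from h import *
for n in("scene","side"):
    s=ctrl.snapshot(n); save(s,n+"0"); R,t,f=cam(s); print(n,-R.T@t,s.keys()); find(s)
print(ctrl.get_obs())
E
```

```text
pics
scene [-0.11982834  0.44731689  0.77410106] dict_keys(['color', 'vertical_fov', 'cx', 'cy', 'rvec', 'tvec', 'shot'])
spindle_dog 0.94 [228.9 254.1] [0.5334 0.1934 0.086 ]
spindle_dog 0.43 [393.9 180.7] [ 0.5124 -0.3539  0.086 ]
spindle_dog 0.33 [262.8 224.8] [0.5759 0.0725 0.086 ]
plug_knob 0.76 [226.6 234.9] [0.5722 0.1761 0.11  ]
plug_seat 0.86 [226.4 235. ] [0.6055 0.1635 0.078 ]
plug_seat 0.49 [228.3 255.7] [0.5371 0.1943 0.078 ]
chuck_blue_nut 0.59 [392.3 184.5] [ 0.5032 -0.3376  0.084 ]
chuck_blue_nut 0.29 [230.5 252.5] [0.5378 0.1871 0.084 ]
chuck_blue_seat 0.68 [393.4 182.6] [ 0.5408 -0.3889  0.048 ]
chuck_blue_seat 0.53 [264.9 224.5] [0.6119 0.0466 0.048 ]
chuck_yellow_nut 0.61 [373.5 194.3] [ 0.5012 -0.2571  0.084 ]
stand_hole0 0.91 [362.4 208.4] [ 0.5034 -0.2193  0.048 ]
stand_hole0 0.66 [337.3 249.1] [ 0.4188 -0.0524  0.048 ]
stand_hole0 0.17 [394.1 183.1] [ 0.5376 -0.3888  0.048 ]
stand_hole1 0.91 [362.4 208.4] [ 0.5034 -0.2193  0.048 ]
stand_hole1 0.66 [337.3 249.1] [ 0.4188 -0.0524  0.048 ]
stand_hole1 0.17 [394.1 183.1] [ 0.5376 -0.3888  0.048 ]
stand_hole2 0.91 
[... 1342 characters left out ...]
0.5244 -0.3633  0.06  ]
{'clock': 1.4, 'joint_pos': array([-5.52283080e+01,  2.05465365e+01,  6.80399476e-01,  1.49615830e-03,
       -7.01375222e+01, -1.65071705e+01]), 'qvel': array([-0.02393562, -0.03681878,  0.07866615, -0.10171891,  0.02334233,
       -0.14433278]), 'tau': array([ 1.49135089e-03, -5.82381105e+01,  2.93295997e+01,  7.00239792e+00,
        1.24380371e-02, -5.94215203e-05]), 'tool_pos': array([ 0.21150929, -0.64096612,  0.2921521 ]), 'orientation': array([ 1.79996891e+02, -2.38882415e-03, -1.61734970e+02]), 'force': array([-0.22024071, -0.36458552,  0.26267295]), 'moment': array([-0.04152607, -0.05533711,  0.00997336]), 'gripper_force': 0.0, 'opening': 0.08771823559877466}
```

View pictures.

View pics/scene0.png

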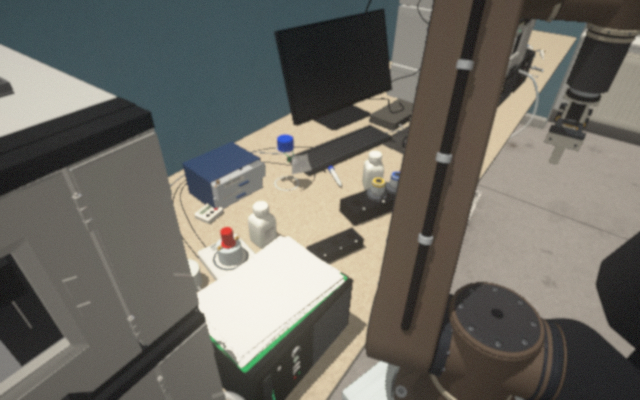

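View pics/side0.png

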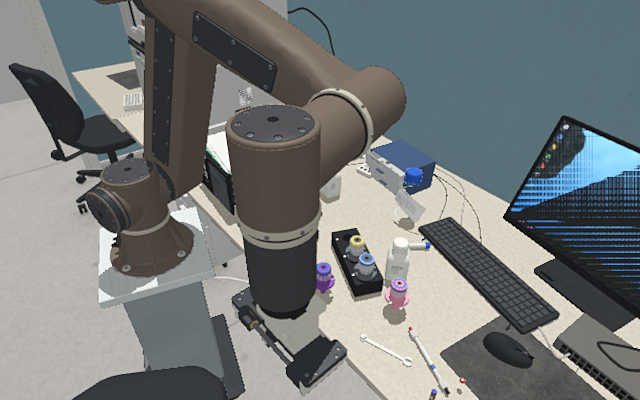

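Scene view: drive with the red plug at about (228,245), a white bottle and a box next to it. Side view: black stand with the yellow chuck (357,243) and the blue one (366,265), pink and purple decoys beside it. Next I go above the stand for a close look.

{"op": "send_rows", "data": {
  "deltas": [
    [[-0.038,0.019,-0.01],-0.08],
    [[-0.076,0.038,-0.02],-0.16],
    [[-0.114,0.057,-0.03],-0.24],
    [[-0.152,0.076,-0.04],-0.32],
    [[-0.19,0.095,-0.05],-0.39]
  ],
  "gripper": 0.75
}}

```text
clock: 1.82
tool_pos: [0.3329, -0.52, 0.3327]
orientation: [-180.0, -0.0, -126.3]
force: [0.9, -1.0, -0.1]
opening: 0.0663
gripper_force: 0.0
```

```bash
cat >> h.py <<'E'
def to(x,y,z,yaw=None):
    "print shares for going to TCP pose, straight-down tool"
    o=ctrl.get_obs(); p=np.array(o["tool_pos"]); w=np.radians(o["orientation"][2]); d=np.array([x,y,z])-p
    sx=d[0]*np.cos(w)+d[1]*np.sin(w); sy=d[0]*np.sin(w)-d[1]*np.cos(w)
    t=0 if yaw is None else -((yaw-np.degrees(w)+180)%360-180)/90
    n=max(np.linalg.norm(d)/.0417,abs(t)*90/7.16)
    print("shares",np.round([sx/.8,sy/.8,-d[2]/.8,t],4),"rows",round(n,1),"at",p.round(4),o["orientation"][2].round(2),"t",round(o["clock"],2),"F",np.round(o["force"],1),"op",round(o["opening"],4),round(o["gripper_force"],1))
E
python3 -c "
from h import *
to(.45,-.36,.36,-90)"
```

```text
shares [-2.478e-01  3.000e-04 -3.420e-02 -4.032e-01] rows 5.1 at [ 0.3329 -0.52    0.3327] -126.29 t 1.82 F [ 0.9 -1.  -0.1] op 0.0663 0.0
```

{"op": "send_rows", "data": {
  "deltas": [
    [[-0.05,0,-0.007],-0.08],
    [[-0.1,0,-0.014],-0.16],
    [[-0.15,0,-0.021],-0.24],
    [[-0.2,0,-0.028],-0.32],
    [[-0.248,0,-0.034],-0.397]
  ]
}}

```text
clock: 2.23
tool_pos: [0.4514, -0.3602, 0.3601]
orientation: [-179.9, -0.0, -90.5]
force: [0.9, -1.1, 0.1]
opening: 0.0657
gripper_force: 0.0
```

```bash
python3 - <<'E'
from h import *
s=ctrl.snapshot("wrist"); save(s,"w1"); R,t,f=cam(s); print(-R.T@t,R[2])
find(s,["chuck_blue_nut","chuck_yellow_nut","stand_hole0","rinse_bottle","plug_knob"]); to(.45,-.36,.36,-90)
E
```

```text
[ 0.45193849 -0.44004112  0.45335514] [ 0.00406509  0.29558237 -0.95530861]
chuck_blue_nut 0.94 [209.2  57.2] [ 0.5495 -0.4706  0.084 ]
chuck_blue_nut 0.82 [350.6 167.3] [ 0.4085 -0.3597  0.084 ]
chuck_blue_nut 0.73 [250.4 153.1] [ 0.5148 -0.376   0.084 ]
chuck_yellow_nut 0.91 [244.7 212.1] [ 0.5249 -0.31    0.084 ]
stand_hole0 0.78 [261.3 189. ] [ 0.5103 -0.3264  0.048 ]
stand_hole0 0.74 [308.1 334.3] [ 0.4564 -0.1194  0.048 ]
rinse_bottle 0.6 [158.9 151.4] [ 0.6215 -0.3746  0.06  ]
shares [-0.0028  0.0002 -0.0009 -0.0108] rows 0.1 at [ 0.4501 -0.3623  0.3592] -90.97 t 2.53 F [-0.2 -0.5 -0.2] op 0.0656 0.0
```

View pics/w1.png

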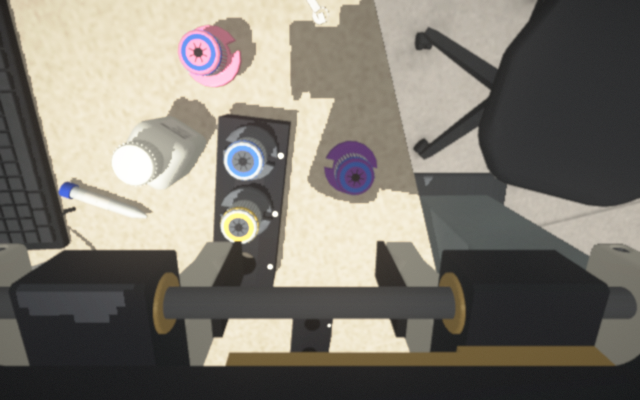

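The wrist view shows blue in the stand at (243,160), yellow at (240,225) and the free end hole near (249,265). The bottle is at (140,160), with the pink and purple decoys either side. Now to the drive.

{"op": "send_rows", "data": {
  "deltas": [
    [[-0.049,-0.011,0],0],
    [[-0.098,-0.022,0],0],
    [[-0.147,-0.033,0],0],
    [[-0.196,-0.044,0],0],
    [[-0.245,-0.055,0],0]
  ]
}}

```text
clock: 2.95
tool_pos: [0.497, -0.1665, 0.3593]
orientation: [180.0, -0.0, -91.1]
force: [1.8, -0.1, -0.9]
opening: 0.0656
gripper_force: 0.0
```

{"op": "send_rows", "data": {
  "deltas": [
    [[-0.049,-0.011,0],0],
    [[-0.098,-0.022,0],0],
    [[-0.147,-0.033,0],0],
    [[-0.196,-0.044,0],0],
    [[-0.245,-0.055,0],0]
  ]
}}

```text
clock: 3.37
tool_pos: [0.5447, 0.029, 0.3594]
orientation: [-180.0, -0.0, -91.1]
force: [1.3, 0.8, 0.3]
opening: 0.0655
gripper_force: 0.0
```

{"op": "send_rows", "data": {
  "deltas": [
    [[-0.04,-0.01,0],0],
    [[-0.08,-0.02,0],0],
    [[-0.12,-0.03,0],0],
    [[-0.135,-0.03,0],0],
    [[-0.135,-0.03,0],0]
  ]
}}

```text
clock: 3.78
tool_pos: [0.5709, 0.1373, 0.3583]
orientation: [179.9, -0.0, -90.9]
force: [-0.0, -0.9, 0.1]
opening: 0.0657
gripper_force: 0.0
```

```bash
python3 - <<'E'
from h import *
s=ctrl.snapshot("wrist"); save(s,"w2")
find(s,["plug_knob","plug_seat","spindle_dog","spindle_nose","buffer_bottle","film_roll"]); to(.57,.176,.2,-90)
c=cv2.imread("pics/w1.png")
E
```

```text
plug_seat 0.86 [303.5 203.9] [0.5787 0.1797 0.078 ]
spindle_dog 0.57 [302.4 183.8] [0.5792 0.1544 0.086 ]
spindle_nose 0.57 [307.2 184.3] [0.5741 0.1572 0.078 ]
buffer_bottle 0.8 [271.4  88. ] [0.6104 0.0557 0.06  ]
film_roll 0.71 [294.5 265.7] [0.5936 0.2845 0.025 ]
shares [-0.0513  0.0012  0.1996 -0.0111] rows 4.0 at [0.5703 0.1349 0.3597] -91.0 t 4.13 F [ 0.1  0.9 -0.3] op 0.0653 0.0
```

View pics/w2.png

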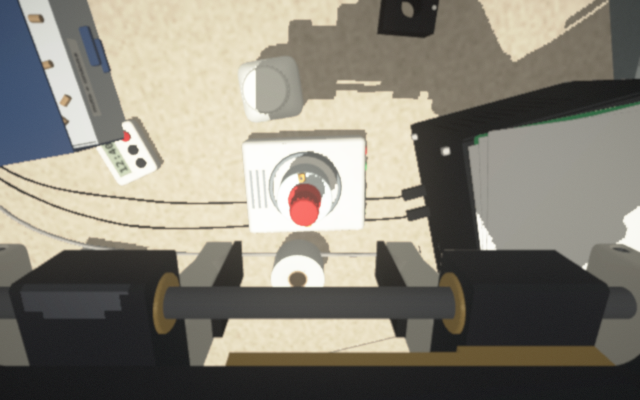

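```bash
cat > a.py <<'E'
from h import *
s=ctrl.snapshot("wrist"); q=ctrl.snapshot("scene")
def tri(a,u,b,v):
    A=[];y=[]
    P=[]
    for s_,w in((a,u),(b,v)):
        c=ray(s_,w,0); d=ray(s_,w,.3)-c; d/=np.linalg.norm(d); M=np.eye(3)-np.outer(d,d); A.append(M);y.append(M@c)
    X=np.linalg.lstsq(np.vstack(A),np.hstack(y),rcond=None); return X[0].round(4),X[1].round(6)
print("box",tri(s,(413,127),q,(283,238)))
h=cv2.cvtColor(s["color"],cv2.COLOR_RGB2HSV); m=((h[...,0]<8)|(h[...,0]>172))&(h[...,1]>150)&(h[...,2]>70)
m[:150]=0; m[250:]=0; m[:,:260]=0; m[:,350:]=0
ys,xs=np.nonzero(m); print(xs.min(),xs.max(),ys.min(),ys.max(),len(xs))
for v in range(ys.min(),ys.max()+1,3): r=xs[ys==v]; print(v,r.min(),r.max(),end="; ")
print("\ntop edge point",ray(s,(xs.mean(),ys.max()),.124),ray(s,((xs.min()+xs.max())/2,ys.max()),.124))
for n,k in(("scene",q),("wrist",s)):
  for d in ctrl.boxes_of(k,"plug_knob")[:2]: print(n,d)
cv2.imwrite("pics/c2.png",cv2.resize(s["color"][120:260,230:390,::-1],None,fx=4,fy=4,interpolation=2))
E
python3 a.py
```

```text
box (array([0.4719, 0.0848, 0.1231]), array([7.9e-05]))
291 317 202 226 64
202 299 307; 205 293 313; 208 291 315; 211 291 316; 214 316 317; 217 316 316; 220 314 314; Traceback (most recent call last):
  File "a.py", line 13, in <module>
    for v in range(ys.min(),ys.max()+1,3): r=xs[ys==v]; print(v,r.min(),r.max(),end="; ")
                                                                ~~~~~^^
    return umr_minimum(a, axis, None, out, keepdims, initial, where)
ValueError: zero-size array to reduction operation minimum which has no identity
```

```bash
python3 - <<'E'
from h import *
s=ctrl.snapshot("wrist")
for v in(212,214): print(ray(s,(304,v),.124))
p=ray(s,(304,213),.124)
for r in(15,-15): print(proj(s,p+[0,r,0]),proj(s,p+[r,0,0]))
print("hole?",proj(s,[p[0],p[1],.078]))
to(p[0],p[1],.19,-90)
cv2.imwrite("pics/c2.png",cv2.resize(s["color"][120:260,230:390,::-1],None,fx=4,fy=4,interpolation=2))
E
```

```text
[0.57730596 0.17178607 0.124     ]
[0.57734928 0.17388782 0.124     ]
[ 326.72450128 1252.16521462] [-11789.18296987    398.16573373]
[ 330.59867966 1429.32692056] [20535.81132768   -96.78098971]
hole? [304.57460649 199.10838618]
shares [-0.0468 -0.008   0.212  -0.0106] rows 4.2 at [0.5703 0.1355 0.3596] -90.95 t 4.28 F [-0.3 -0.4  0.4] op 0.0657 0.0
```

View pics/c2.png

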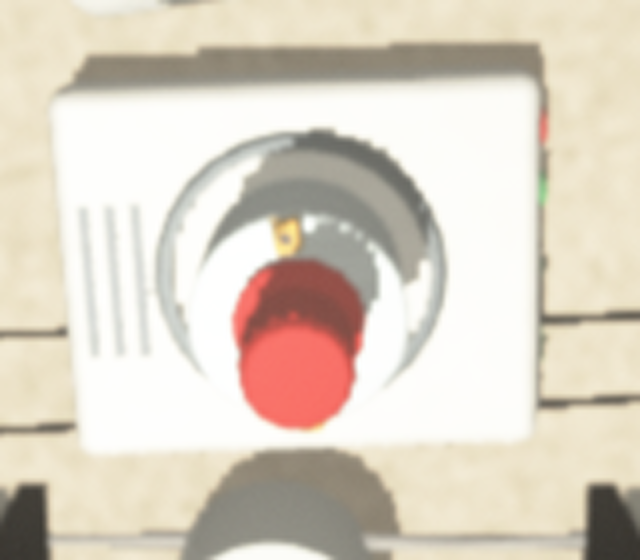

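The crop shows the red knob's top disc centred at about (304,214) and one dog behind the plug at (302,178). The plug axis is therefore near (0.577, 0.174).

{"op": "send_rows", "data": {
  "deltas": [
    [[-0.03,-0.005,0.035],0],
    [[-0.048,-0.008,0.08],0],
    [[-0.048,-0.008,0.125],0],
    [[-0.048,-0.008,0.17],0],
    [[-0.048,-0.008,0.2],0]
  ]
}}

```text
clock: 4.7
tool_pos: [0.576, 0.174, 0.196]
orientation: [179.8, -0.1, -90.9]
force: [-1.6, 0.7, -0.6]
opening: 0.0654
gripper_force: 0.0
```

```bash
python3 -c "
from h import *
s=ctrl.snapshot('wrist'); save(s,'w3')
to(.577,.174,.158,-90)"
```

```text
shares [-0.0011 -0.0034  0.0423 -0.0108] rows 0.8 at [0.5743 0.1732 0.1919] -90.97 t 4.75 F [-2.2 -0.5 -4.9] op 0.0656 0.0
```

View pics/w3.png

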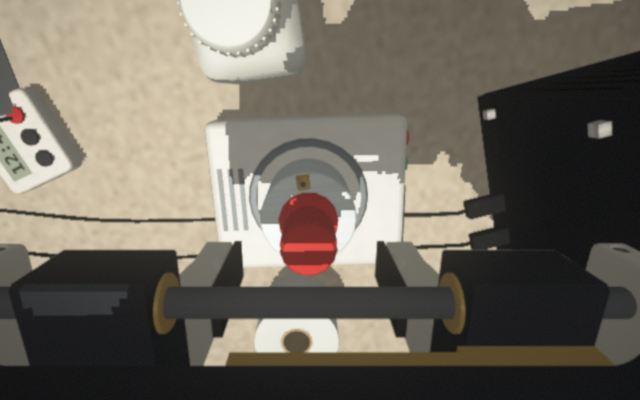

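Knob at (308,250), midway between the fingers. Descending and gripping.

{"op": "send_rows", "data": {
  "deltas": [
    [[0,-0.003,0.02],0],
    [[0,-0.003,0.04],0],
    [[0,-0.003,0.04],0],
    [[0,-0.003,0.04],0],
    [[0,-0.003,0.04],0]
  ]
}}

```text
clock: 5.17
tool_pos: [0.5804, 0.1747, 0.1689]
orientation: [-179.9, 0.0, -90.9]
force: [0.3, -0.0, 0.0]
opening: 0.0654
gripper_force: 0.0
```

```bash
python3 -c "
from h import *
s=ctrl.snapshot('wrist');R,t,f=cam(s)
for v in (255,258,261): print(ray(s,(309,v),.124))
to(.577,.174,.158,-90)"
```

```text
[0.58170027 0.16337495 0.124     ]
[0.58172183 0.16480844 0.124     ]
[0.58174351 0.16624996 0.124     ]
shares [ 0.001   0.0043  0.0138 -0.0099] rows 0.3 at [0.5805 0.1748 0.1691] -90.89 t 5.22 F [-0.4  0.5  0.2] op 0.0658 0.0
```

{"op": "send_rows", "data": {
  "deltas": [
    [[0,0,0],0],
    [[0,0,0],0],
    [[0,0,0],0],
    [[0,0,0],0],
    [[0,0,0],0]
  ],
  "gripper": 0
}}

```text
clock: 5.63
tool_pos: [0.5797, 0.1745, 0.1676]
orientation: [-180.0, 0.0, -90.9]
force: [-0.2, -0.3, -0.2]
opening: 0.0375
gripper_force: 0.0
```

{"op": "send_rows", "data": {
  "deltas": [
    [[0,0.003,0.012],0],
    [[0,0.003,0.012],0],
    [[0,0.003,0.012],0],
    [[0,0.003,0.012],0],
    [[0,0.003,0.012],0]
  ],
  "gripper": 0.6
}}

```text
clock: 6.05
tool_pos: [0.5774, 0.1745, 0.1577]
orientation: [180.0, -0.0, -90.9]
force: [0.3, -0.1, 0.4]
opening: 0.0523
gripper_force: 0.0
```

{"op": "send_rows", "data": {
  "deltas": [
    [[0,0,0],0],
    [[0,0,0],0],
    [[0,0,0],0],
    [[0,0,0],0],
    [[0,0,0],0]
  ],
  "gripper": 0
}}

```text
clock: 6.47
tool_pos: [0.5773, 0.1745, 0.1578]
orientation: [-180.0, 0.0, -90.9]
force: [-0.4, -0.4, -0.1]
opening: 0.0294
gripper_force: 30.0
```

{"op": "send_rows", "data": {
  "deltas": [
    [[0,0,0],0],
    [[0,0,0],0],
    [[0,0,0],0],
    [[0,0,0],0],
    [[0,0,0],0]
  ]
}}

```text
clock: 6.88
tool_pos: [0.5773, 0.1745, 0.1579]
orientation: [-180.0, 0.0, -90.9]
force: [-1.7, 0.1, 1.5]
opening: 0.029
gripper_force: 30.0
```

{"op": "send_rows", "data": {
  "deltas": [
    [[0,0,-0.012],0],
    [[0,0,-0.03],0],
    [[0,0,-0.08],0],
    [[0,0,-0.13],0],
    [[0,0,-0.18],0]
  ]
}}

```text
clock: 7.3
tool_pos: [0.577, 0.1742, 0.3038]
orientation: [180.0, -0.0, -90.9]
force: [0.5, 0.9, -0.2]
opening: 0.0293
gripper_force: 30.0
```

```bash
python3 - <<'E'
from h import *
s=ctrl.snapshot('wrist');save(s,'w4'); find(s,["spindle_dog","spindle_nose"])
# free hole from w1-pose unavailable; use scene/side
q=ctrl.snapshot('side'); save(q,'side1'); find(q,["stand_hole0","chuck_yellow_nut","chuck_blue_nut"])
to(.53,-.235,.30,-90)
E
```

```text
spindle_dog 0.6 [308.8 179. ] [0.5784 0.1724 0.086 ]
spindle_nose 0.82 [309.5 176.9] [0.5778 0.1724 0.078 ]
stand_hole0 0.83 [349.4 264.9] [ 0.4932 -0.3311  0.048 ]
stand_hole0 0.55 [303.7 222.3] [ 0.4427 -0.1153  0.048 ]
chuck_yellow_nut 0.63 [357.2 247.8] [ 0.5245 -0.3119  0.084 ]
chuck_blue_nut 0.95 [363.6 267.1] [ 0.5067 -0.3826  0.084 ]
chuck_blue_nut 0.75 [322.3 277.2] [ 0.3935 -0.373   0.084 ]
chuck_blue_nut 0.62 [393.  295.6] [ 0.5284 -0.4931  0.084 ]
shares [ 0.5124  0.0502  0.0006 -0.0101] rows 9.9 at [0.5767 0.1742 0.3005] -90.91 t 7.65 F [ 0.3 -0.1 -1.5] op 0.0293 30.0
```

View pics/w4.png

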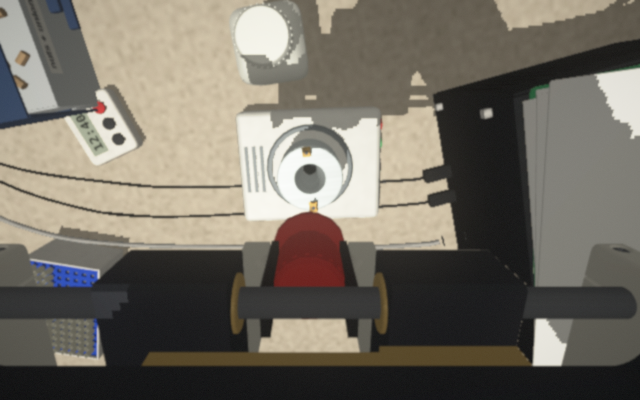

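The plug is out. Dogs show at (306,151) and (313,205), bore at (309,178). Carrying it to the stand, stopping to view the free hole.

```bash
python3 - <<'E'
from h import *
s=ctrl.snapshot('wrist'); im=s["color"]; h=cv2.cvtColor(im,cv2.COLOR_RGB2HSV)
m=((h[...,0]>12)&(h[...,0]<30)&(h[...,1]>120)&(h[...,2]>70)).astype(np.uint8); m[:140]=0;m[215:]=0;m[:,:285]=0;m[:,335:]=0
n,l,st,c=cv2.connectedComponentsWithStats(m); print(st[1:],c[1:])
big=np.argsort(-st[1:,4])[:2]+1
P=[ray(s,c[i],.086) for i in big]; print(P); d=P[0]-P[1]; print("mid",(P[0]+P[1])/2,"sep",np.hypot(*d[:2]),"ang",np.degrees(np.arctan2(d[1],d[0])))
E
```

```text
[[308 154   1   2   2]
 [310 204   6   5  22]
 [313 210   3   3   6]] [[308.         154.5       ]
 [312.68181818 205.40909091]
 [314.33333333 211.33333333]]
[array([0.57458121, 0.1965834 , 0.086     ]), array([0.5731243 , 0.20238295, 0.086     ])]
mid [0.57385275 0.19948318 0.086     ] sep 0.00597974320521927 ang -75.89851111890684
```

{"op": "send_rows", "data": {
  "deltas": [
    [[0.03,0.004,0],0],
    [[0.08,0.009,0],0],
    [[0.13,0.014,0],0],
    [[0.18,0.02,0],0],
    [[0.23,0.025,0],0]
  ]
}}

```text
clock: 8.12
tool_pos: [0.5535, -0.0107, 0.3006]
orientation: [179.9, -0.0, -90.9]
force: [0.8, -0.2, -1.3]
opening: 0.0292
gripper_force: 30.0
```

{"op": "send_rows", "data": {
  "deltas": [
    [[0.05,0.005,0],0],
    [[0.1,0.01,0],0],
    [[0.15,0.015,0],0],
    [[0.2,0.02,0],0],
    [[0.25,0.027,0],0]
  ]
}}

```text
clock: 8.53
tool_pos: [0.5289, -0.2106, 0.3007]
orientation: [179.9, 0.0, -90.9]
force: [0.7, -0.7, -0.8]
opening: 0.0293
gripper_force: 30.0
```

{"op": "send_rows", "data": {
  "deltas": [
    [[0.04,0.005,0],0],
    [[0.076,0.008,0],0],
    [[0.076,0.008,0],0],
    [[0.076,0.008,0],0],
    [[0.076,0.008,0],0]
  ]
}}

```text
clock: 8.95
tool_pos: [0.522, -0.2695, 0.3006]
orientation: [179.9, 0.0, -91.0]
force: [-0.5, -0.0, -0.9]
opening: 0.029
gripper_force: 30.0
```

```bash
python3 - <<'E'
from h import *
s=ctrl.snapshot('wrist');save(s,'w5'); find(s,["stand_hole0","chuck_yellow_nut","chuck_blue_nut"])
to(.53,-.235,.30,-90)
np.savez("w5.npz",**{k:v for k,v in s.items() if k!="color"})
E
```

```text
stand_hole0 0.68 [344.  339.9] [ 0.485  -0.0669  0.048 ]
stand_hole0 0.65 [280.4 136.2] [ 0.5502 -0.3057  0.048 ]
chuck_yellow_nut 0.73 [303.  142.7] [ 0.5276 -0.3042  0.084 ]
chuck_blue_nut 0.97 [435.8  84.2] [ 0.4154 -0.3513  0.084 ]
chuck_blue_nut 0.33 [284.6 135.3] [ 0.5435 -0.3109  0.084 ]
shares [-0.042  -0.0087  0.0021 -0.0091] rows 0.8 at [ 0.5226 -0.2685  0.3016] -90.82 t 9.15 F [-0.1 -0.2 -0.3] op 0.0292 30.0
```

View pics/w5.png

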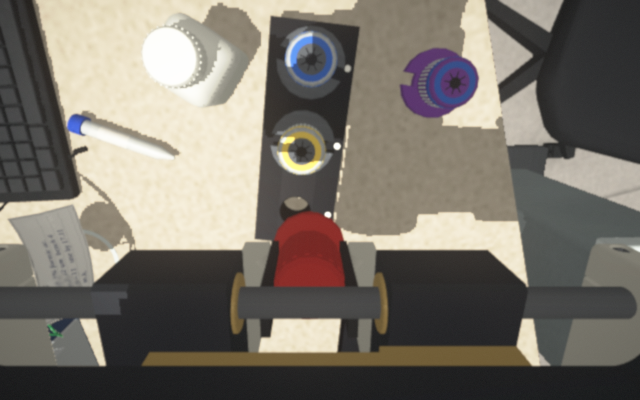

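The free hole's far rim is at (294,197), partly behind the plug. Nut tops: yellow (301,152), blue (311,58). White marks by the holes: (347,69), (337,146), (327,214).

```bash
cat >> h.py <<'E'
def fitpose(s,marks,z,init):
    pass
E
python3 - <<'E'
from h import *
s=dict(np.load("w5.npz"))
b=ray(s,(311,58),.102); y=ray(s,(301,151.5),.102); print("blue",b,"yel",y,np.linalg.norm(b-y)); print("hole ext",y+(y-b)/np.linalg.norm(y-b)*.072)
D=[ray(s,p,.048) for p in((347,69),(337,146),(327,214))]; print(D,np.linalg.norm(D[0]-D[1]),np.linalg.norm(D[1]-D[2]))
for h in(y+(y-b)/np.linalg.norm(y-b)*.072,):
    h[2]=.048; a=np.linspace(0,2*np.pi,13)
    print(np.array([proj(s,h+.0155*np.array([np.cos(t),np.sin(t),0])) for t in a[:-1]]).round(0).tolist())
im=cv2.imread("pics/w5.png"); g=cv2.cvtColor(im,6)
for v in range(190,218,2): print(v,g[v,276:316:2].tolist())
E
```

```text
blue [ 0.51975349 -0.37204461  0.102     ] yel [ 0.52913348 -0.29956104  0.102     ] 0.07308798146732136
hole ext [ 0.53837384 -0.22815644  0.102     ]
[array([ 0.4861958 , -0.36622512,  0.048     ]), array([ 0.49489724, -0.2951839 ,  0.048     ]), array([ 0.50479591, -0.22433982,  0.048     ])] 0.07157212400387891 0.0715322847239126
[[280.0, 211.0], [282.0, 218.0], [288.0, 223.0], [295.0, 225.0], [302.0, 223.0], [308.0, 218.0], [310.0, 211.0], [307.0, 204.0], [302.0, 199.0], [294.0, 197.0], [287.0, 199.0], [282.0, 204.0]]
190 [79, 77, 79, 83, 83, 83, 82, 82, 80, 79, 79, 78, 78, 77, 76, 74, 75, 76, 73, 71]
192 [78, 77, 82, 84, 84, 82, 81, 81, 80, 79, 78, 78, 78, 76, 76, 75, 76, 75, 74, 71]
194 [79, 77, 82, 84, 84, 81, 84, 80, 80, 80, 79, 78, 77, 78, 77, 77, 76, 76, 74, 70]
196 [79, 77, 81, 83, 83, 82, 81, 83, 89, 93, 90, 98, 89, 77, 77, 76, 75, 75, 73, 68]
198 [77, 77, 82, 84, 82, 82, 105, 125, 133, 133, 132, 157, 140, 97, 78, 76, 75, 75, 73, 69]
200 [78, 78, 82, 80, 88, 120, 131, 135, 136, 135, 133, 132, 132, 132, 114, 81, 76, 75, 73, 69]
202 [77, 78, 80, 67, 97, 132, 135, 133, 133, 131, 132, 132, 133, 135, 135, 116, 75, 73, 73, 68]
204 [76, 79, 76, 52, 61, 120, 136, 136, 135, 133, 130, 130, 130, 134, 136, 125, 69, 71, 71, 68]
206 [79, 78, 65, 47, 47, 78, 124, 137, 137, 134, 131, 128, 131, 133, 129, 91, 47, 67, 71, 69]
208 [79, 76, 57, 46, 43, 46, 67, 103, 126, 131, 129, 127, 127, 114, 84, 46, 41, 58, 71, 69]
210 [78, 76, 52, 45, 44, 44, 43, 48, 63, 80, 87, 86, 70, 51, 44, 44, 45, 57, 67, 70]
212 [78, 76, 54, 45, 43, 43, 43, 42, 44, 43, 42, 46, 52, 56, 58, 62, 64, 66, 68, 67]
214 [78, 78, 58, 42, 44, 43, 43, 43, 45, 47, 56, 63, 67, 71, 72, 70, 70, 71, 71, 70]
216 [78, 80, 69, 45, 45, 43, 46, 53, 59, 66, 71, 73, 75, 77, 76, 73, 75, 76, 73, 75]
```

{"op": "send_rows", "data": {
  "deltas": [
    [[-0.03,-0.012,0.02],0],
    [[-0.052,-0.019,0.05],0],
    [[-0.052,-0.019,0.09],0],
    [[-0.052,-0.019,0.11],0],
    [[-0.052,-0.019,0.12],0]
  ]
}}

```text
clock: 9.57
tool_pos: [0.5372, -0.2266, 0.2032]
orientation: [179.8, 0.0, -90.8]
force: [-1.7, -0.6, 0.4]
opening: 0.0294
gripper_force: 30.0
```

```bash
python3 -c "
from h import *
to(.538,-.2275,.128)"
```

```text
shares [ 0.0011 -0.001   0.094   0.    ] rows 1.8 at [ 0.5372 -0.2266  0.2032] -90.81 t 9.57 F [-1.7 -0.6  0.4] op 0.0294 30.0
```

{"op": "send_rows", "data": {
  "deltas": [
    [[0,0,0.02],0],
    [[0,0,0.04],0],
    [[0,0,0.06],0],
    [[0,0,0.075],0],
    [[0,0,0.08],0]
  ]
}}

```text
clock: 9.98
tool_pos: [0.5379, -0.2277, 0.1407]
orientation: [179.9, 0.0, -90.9]
force: [-0.4, 0.5, -1.2]
opening: 0.0294
gripper_force: 30.0
```

{"op": "send_rows", "data": {
  "deltas": [
    [[0,0,0.005],0],
    [[0,0,0.009],0],
    [[0,0,0.013],0],
    [[0,0,0.016],0],
    [[0,0,0.017],0]
  ]
}}

```text
clock: 10.4
tool_pos: [0.5383, -0.2281, 0.1283]
orientation: [-180.0, -0.0, -90.9]
force: [-0.4, -1.0, -0.1]
opening: 0.0292
gripper_force: 30.0
```

```bash
python3 -c "
from h import *
to(.538,-.2275,.128)"
```

```text
shares [-0.0008  0.0004  0.0003  0.    ] rows 0.0 at [ 0.5383 -0.2281  0.1283] -90.9 t 10.4 F [-0.4 -1.  -0.1] op 0.0292 30.0
```

{"op": "send_rows", "data": {
  "deltas": [
    [[0,0,0.001],0],
    [[0,0,0.002],0],
    [[0,0,0.003],0],
    [[0,0,0.003],0],
    [[0,0,0.003],0]
  ]
}}

```text
clock: 10.82
tool_pos: [0.5383, -0.2282, 0.1277]
orientation: [-179.9, -0.0, -90.9]
force: [-5.5, 3.1, 13.4]
opening: 0.0294
gripper_force: 30.0
```

Seated on its flange (13 N upward). Releasing and rising.

{"op": "send_rows", "data": {
  "deltas": [
    [[0,0,-0.001],0],
    [[0,0,-0.001],0],
    [[0,0,-0.001],0],
    [[0,0,-0.001],0],
    [[0,0,-0.001],0]
  ],
  "gripper": 0.65
}}

```text
clock: 11.23
tool_pos: [0.5382, -0.2281, 0.1264]
orientation: [180.0, 0.0, -90.9]
force: [0.5, 0.6, 0.1]
opening: 0.055
gripper_force: 0.0
```

{"op": "send_rows", "data": {
  "deltas": [
    [[0,0,-0.03],0],
    [[0,0,-0.08],0],
    [[0,0,-0.12],0],
    [[0.04,0,-0.16],0],
    [[0.09,0,-0.19],0]
  ]
}}

```text
clock: 11.65
tool_pos: [0.538, -0.2924, 0.2776]
orientation: [-179.8, -0.1, -90.7]
force: [0.5, 0.1, -0.1]
opening: 0.0569
gripper_force: 0.0
```

```bash
python3 -c "
from h import *
to(.52,-.40,.28,-90)"
```

```text
shares [ 0.1348  0.0209 -0.003  -0.0077] rows 2.6 at [ 0.538  -0.2924  0.2776] -90.69 t 11.65 F [ 0.5  0.1 -0.1] op 0.0569 0.0
```

{"op": "send_rows", "data": {
  "deltas": [
    [[0.04,0.007,0],0],
    [[0.08,0.014,0],0],
    [[0.12,0.021,0],0],
    [[0.14,0.021,0],0],
    [[0.14,0.021,0],0]
  ]
}}

```text
clock: 12.07
tool_pos: [0.5178, -0.4076, 0.2732]
orientation: [179.9, -0.0, -91.1]
force: [0.5, 0.4, -1.4]
opening: 0.0569
gripper_force: 0.0
```

```bash
python3 - <<'E'
from h import *
s=ctrl.snapshot('wrist');save(s,'w6'); find(s,["chuck_blue_nut","chuck_blue_seat"])
to(.52,-.372,.131,-90)
np.savez("w6.npz",**{k:v for k,v in s.items() if k!="color"})
c=proj(s,[.52,-.372,.06]).astype(int); x,y=c[0]-80,max(0,c[1]-65); print(x,y)
top=cv2.resize(s["color"][y:y+130,x:x+160,::-1],None,fx=4.5,fy=4.5,interpolation=2)
cv2.imwrite("pics/c6.png",top)
E
```

```text
chuck_blue_nut 0.91 [427.  233.6] [ 0.4174 -0.3659  0.084 ]
chuck_blue_nut 0.89 [309.6 221.6] [ 0.5189 -0.3789  0.084 ]
chuck_blue_nut 0.8 [265.  108.7] [ 0.5519 -0.4735  0.084 ]
chuck_blue_seat 0.92 [428.2 229.2] [ 0.4038 -0.355   0.048 ]
chuck_blue_seat 0.83 [307.7 221.1] [ 0.5209 -0.3656  0.048 ]
shares [-0.0405 -0.0012  0.1782 -0.0103] rows 3.5 at [ 0.5185 -0.4043  0.2735] -90.93 t 12.22 F [-0.1  0.8  1. ] op 0.0566 0.0
228 154
```

View pics/c6.png

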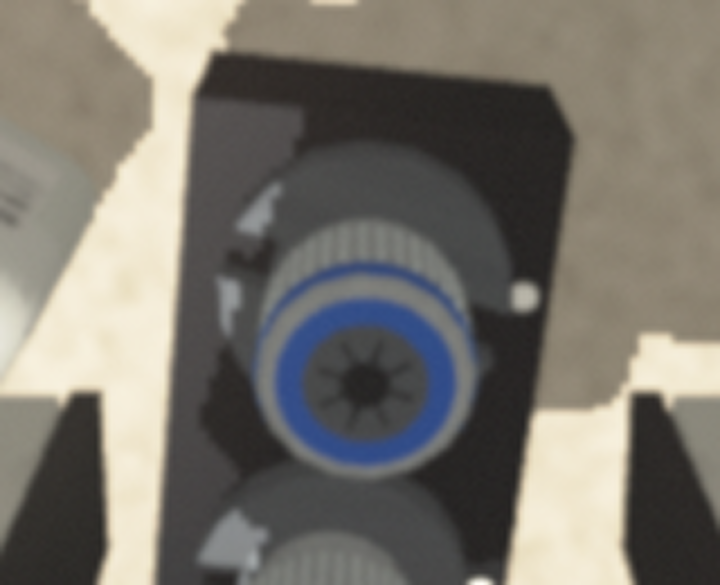

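The crop shows the blue nut's top centred at full-frame (309.3,238.9), the left slot near (281,211) and the right slot near (338,228). I'll work out the slot angle numerically.

```bash
python3 - <<'E'
from h import *
s=dict(np.load("w6.npz")); im=cv2.imread("pics/w6.png"); g=cv2.cvtColor(im,6).astype(np.float32)
h=cv2.cvtColor(im,cv2.COLOR_BGR2HSV); m=((h[...,0]>100)&(h[...,0]<125)&(h[...,1]>110)).astype(np.uint8); m[:,:280]=0;m[:,345:]=0; m[:215]=0;m[262:]=0
cn=max(cv2.findContours(m,0,1)[0],key=cv2.contourArea); e=cv2.fitEllipse(cn); print("ring",e)
c=ray(s,(309.3,238.9),.102); print(c, ray(s,e[0],.102)); c[2]=.058
for px in((228+238/4.5,154+258/4.5),(228+500/4.5,154+333/4.5)):
    d=ray(s,px,.058)-c; print(np.hypot(*d[:2]),np.degrees(np.arctan2(d[1],d[0])))
for r in(.025,.028,.030):
  print(r)
  for a0 in(-40,140):
    print([ (a,int(cv2.getRectSubPix(g,(1,1),tuple(map(float,proj(s,c+r*np.array([np.cos(np.radians(a)),np.sin(np.radians(a)),0])))))[0,0])) for a in range(a0,a0+81,4)])
E
```

```text
ring ((308.8418273925781, 238.4327850341797), (35.35841751098633, 38.340057373046875), 88.97919464111328)
[ 0.51938209 -0.37077602  0.102     ] [ 0.5197478 -0.3711964  0.102    ]
0.027552972550553653 -18.668717802881375
0.029358085160237513 162.50553732214368
0.025
[(-40, 83), (-36, 78), (-32, 71), (-28, 67), (-24, 56), (-20, 49), (-16, 52), (-12, 65), (-8, 73), (-4, 79), (0, 81), (4, 78), (8, 77), (12, 77), (16, 80), (20, 83), (24, 95), (28, 114), (32, 122), (36, 119), (40, 93)]
[(140, 120), (144, 120), (148, 104), (152, 78), (156, 55), (160, 41), (164, 38), (168, 38), (172, 46), (176, 67), (180, 72), (184, 72), (188, 70), (192, 69), (196, 70), (200, 72), (204, 73), (208, 73), (212, 74), (216, 74), (220, 74)]
0.028
[(-40, 145), (-36, 145), (-32, 119), (-28, 79), (-24, 70), (-20, 50), (-16, 54), (-12, 72), (-8, 123), (-4, 148), (0, 147), (4, 121), (8, 90), (12, 81), (16, 76), (20, 76), (24, 77), (28, 78), (32, 93), (36, 115), (40, 124)]
[(140, 116), (144, 91), (148, 71), (152, 61), (156, 47), (160, 37), (164, 36), (168, 38), (172, 56), (176, 71), (180, 72), (184, 72), (188, 70), (192, 71), (196, 73), (200, 73), (204, 73), (208, 74), (212, 74), (216, 73), (220, 71)]
0.03
[(-40, 133), (-36, 137), (-32, 128), (-28, 82), (-24, 75), (-20, 57), (-16, 61), (-12, 73), (-8, 123), (-4, 134), (0, 133), (4, 131), (8, 129), (12, 118), (16, 84), (20, 70), (24, 69), (28, 68), (32, 69), (36, 84), (40, 112)]
[(140, 70), (144, 56), (148, 57), (152, 47), (156, 38), (160, 37), (164, 38), (168, 39), (172, 56), (176, 107), (180, 120), (184, 93), (188, 56), (192, 59), (196, 61), (200, 61), (204, 62), (208, 65), (212, 67), (216, 67), (220, 67)]
```

{"op": "send_rows", "data": {
  "deltas": [
    [[-0.03,-0.001,0.02],0],
    [[-0.042,-0.001,0.05],0],
    [[-0.042,-0.001,0.09],0],
    [[-0.042,-0.001,0.1],0],
    [[-0.042,-0.001,0.1],0]
  ]
}}

```text
clock: 12.63
tool_pos: [0.519, -0.3694, 0.1917]
orientation: [179.7, 0.1, -90.8]
force: [0.5, -0.9, 0.9]
opening: 0.0569
gripper_force: 0.0
```

```bash
python3 - <<'E'
from h import *
to(.5195,-.371,.136)
s=ctrl.snapshot('wrist'); im=s["color"]; h=cv2.cvtColor(im,cv2.COLOR_RGB2HSV); m=((h[...,0]>100)&(h[...,0]<125)&(h[...,1]>110)).astype(np.uint8); m[:,:250]=0;m[:,375:]=0
n,l,st,c=cv2.connectedComponentsWithStats(m); 
for i in range(1,n):
    if st[i,4]>60: print(st[i],c[i],ray(s,c[i],.102))
E
```

```text
shares [ 0.002  -0.0006  0.0697  0.    ] rows 1.3 at [ 0.519  -0.3694  0.1917] -90.83 t 12.63 F [ 0.5 -0.9  0.9] op 0.0569 0.0
[250   8  15  58 444] [256.86936937  36.71846847] [ 0.54331357 -0.47318828  0.102     ]
[283 196  57  18 131] [309.72519084 200.85496183] [ 0.51927227 -0.39086388  0.102     ]
[ 281  208   58   53 1211] [309.48142031 233.29892651] [ 0.51966197 -0.37174783  0.102     ]
```

Consistent. Descend and grip.

{"op": "send_rows", "data": {
  "deltas": [
    [[0.001,0,0.03],0],
    [[0.002,0,0.06],0],
    [[0.002,0,0.07],0],
    [[0.002,0,0.07],0],
    [[0.002,0,0.07],0]
  ]
}}

```text
clock: 13.1
tool_pos: [0.5206, -0.3731, 0.1395]
orientation: [-180.0, -0.1, -90.9]
force: [-0.1, 0.6, 0.3]
opening: 0.057
gripper_force: 0.0
```

{"op": "send_rows", "data": {
  "deltas": [
    [[0,0,0],0],
    [[0,0,0],0],
    [[0,0,0],0],
    [[0,0,0],0],
    [[0,0,0],0]
  ],
  "gripper": 0
}}

```text
clock: 13.52
tool_pos: [0.5197, -0.3729, 0.1393]
orientation: [-180.0, -0.0, -90.9]
force: [-2.9, 2.0, 5.5]
opening: 0.0391
gripper_force: 30.0
```

{"op": "send_rows", "data": {
  "deltas": [
    [[0,0,-0.02],0],
    [[0,0,-0.06],0],
    [[0,0,-0.11],0],
    [[0,0,-0.16],0],
    [[0,0,-0.205],0]
  ]
}}

```text
clock: 13.93
tool_pos: [0.5197, -0.3726, 0.3046]
orientation: [-180.0, -0.0, -90.9]
force: [1.3, -0.1, -1.5]
opening: 0.0395
gripper_force: 30.0
```

{"op": "send_rows", "data": {
  "deltas": [
    [[-0.03,-0.004,0],0.07],
    [[-0.08,-0.01,0],0.14],
    [[-0.13,-0.016,0],0.21],
    [[-0.18,-0.022,0],0.28],
    [[-0.23,-0.028,0],0.35]
  ]
}}

```text
clock: 14.35
tool_pos: [0.5447, -0.1873, 0.3022]
orientation: [180.0, 0.0, -122.8]
force: [1.4, 0.0, -3.0]
opening: 0.0395
gripper_force: 30.0
```

```bash
python3 - <<'E'
from h import *
to(.578,.10,.305,-154)
s=ctrl.snapshot('wrist'); im=s["color"]; h=cv2.cvtColor(im,cv2.COLOR_RGB2HSV); m=((h[...,0]>100)&(h[...,0]<125)&(h[...,1]>110)).astype(np.uint8); m[:,:250]=0;m[:,375:]=0
n,l,st,c=cv2.connectedComponentsWithStats(m); 
for i in range(1,n):
    if st[i,4]>60: print(st[i],c[i])
E
```

```text
shares [-0.3245  0.1594 -0.0036  0.347 ] rows 6.9 at [ 0.5447 -0.1873  0.3022] -122.77 t 14.35 F [ 1.4  0.  -3. ] op 0.0395 30.0
[265 240  91  38 423] [310.00236407 249.74231678]
[272 257  75  30 985] [309.00812183 270.4071066 ]
[289 318  42   7 195] [309.45128205 320.72820513]
```

```bash
python3 - <<'E'
from h import *
to(.524,.146,.305,-154)
E
```

```text
shares [-0.3267  0.2487 -0.0035  0.3391] rows 7.9 at [ 0.5458 -0.1817  0.3022] -123.48 t 14.4 F [-3.   3.5 -5. ] op 0.039 30.0
```

{"op": "send_rows", "data": {
  "deltas": [
    [[-0.04,0.03,0],0.07],
    [[-0.08,0.06,0],0.14],
    [[-0.12,0.09,0],0.21],
    [[-0.16,0.12,0],0.28],
    [[-0.2,0.15,0],0.34]
  ]
}}

```text
clock: 14.82
tool_pos: [0.529, 0.0104, 0.3022]
orientation: [180.0, 0.0, -153.3]
force: [1.0, 0.5, -3.0]
opening: 0.0389
gripper_force: 30.0
```

```bash
python3 - <<'E'
from h import *
to(.524,.146,.305,-154)
E
```

```text
shares [-0.0705  0.1542 -0.0035  0.0075] rows 3.3 at [0.529  0.0104 0.3022] -153.33 t 14.82 F [ 1.   0.5 -3. ] op 0.0389 30.0
```

{"op": "send_rows", "data": {
  "deltas": [
    [[-0.018,0.04,0],0],
    [[-0.036,0.08,0],0],
    [[-0.054,0.12,0],0],
    [[-0.07,0.15,0],0],
    [[-0.07,0.15,0],0]
  ]
}}

```text
clock: 15.23
tool_pos: [0.5251, 0.1455, 0.302]
orientation: [179.9, 0.1, -152.8]
force: [-0.9, -1.0, -1.8]
opening: 0.0393
gripper_force: 30.0
```

```bash
python3 - <<'E'
from h import *
s=ctrl.snapshot('wrist');save(s,'w7'); find(s,["spindle_dog","spindle_nose"])
np.savez("w7.npz",**{k:v for k,v in s.items() if k!="color"})
im=s["color"];h=cv2.cvtColor(im,cv2.COLOR_RGB2HSV); 
m=((h[...,0]>10)&(h[...,0]<32)&(h[...,1]>90)&(h[...,2]>60)).astype(np.uint8)
c=proj(s,[.578,.1727,.078]); print("nose px",c); yy,xx=np.mgrid[:400,:640]; m[np.hypot(xx-c[0],yy-c[1])>45]=0
n,l,st,ce=cv2.connectedComponentsWithStats(m)
for i in range(1,n):
    if st[i,4]>2: print(st[i],ce[i],ray(s,ce[i],.086))
to(.578,.1727,.305,-154)
cv2.imwrite("pics/c7.png",cv2.resize(im[max(0,int(c[1])-90):int(c[1])+130,max(0,int(c[0])-120):int(c[0])+140,::-1],None,fx=2.7,fy=2.7,interpolation=2)); print(c-[120,90])
E
```

```text
nose px [308.94433074 236.80496757]
shares [-0.077   0.0046 -0.0039  0.0117] rows 1.5 at [0.5248 0.1414 0.3019] -152.94 t 15.38 F [ 0.2 -0.  -2.6] op 0.0391 30.0
[188.94433074 146.80496757]
```

View pics/c7.png

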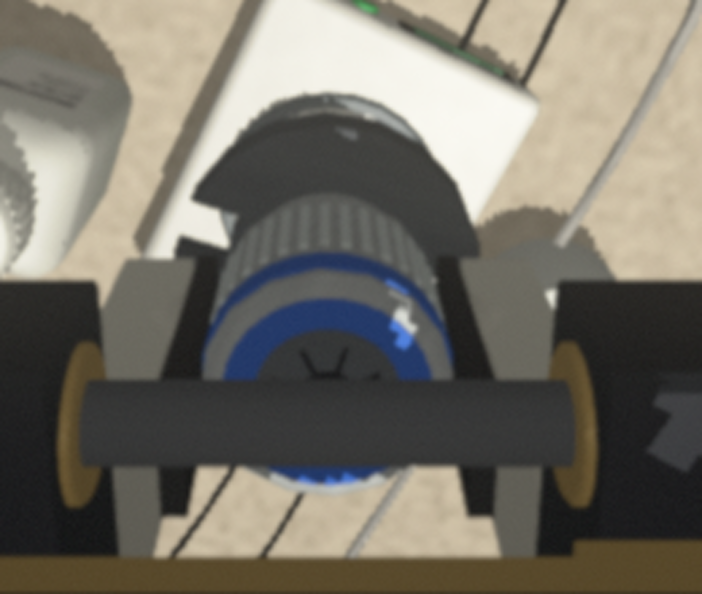

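The chuck hides the spindle here. I'll compute the dogs from w4 through the hand-eye transform and back off for a clear check.

{"op": "send_rows", "data": {
  "deltas": [
    [[0.03,0,0],0],
    [[0.06,0,0],0],
    [[0.08,0,0],0],
    [[0.09,0,0],0],
    [[0.09,0,0],0]
  ]
}}

```text
clock: 15.8
tool_pos: [0.4598, 0.1069, 0.3026]
orientation: [180.0, 0.0, -153.1]
force: [0.2, 0.9, -1.5]
opening: 0.0393
gripper_force: 30.0
```

```bash
cat > b.py <<'E'
from h import *
from scipy.spatial.transform import Rotation as Ro
o=ctrl.get_obs(); s=ctrl.snapshot('wrist'); o2=ctrl.get_obs(); save(s,'w8')
def T(o): M=np.eye(4); M[:3,:3]=Ro.from_euler('xyz',o["orientation"],degrees=True).as_matrix(); M[:3,3]=o["tool_pos"]; return M
W=np.eye(4); R,t,f=cam(s); W[:3,:3]=R; W[:3,3]=t
X=W@T(o2)  # camera from tool
q=dict(s); C=X@np.linalg.inv(T(dict(orientation=[180,0,-90.91],tool_pos=[.5767,.1742,.3005]))); q["rvec"]=cv2.Rodrigues(C[:3,:3])[0]; q["tvec"]=C[:3,3]
def rep(a,b): d=b-a; print("mid",((a+b)/2).round(4),"sep",np.hypot(*d[:2]).round(4),"ang",np.degrees(np.arctan2(d[1],d[0])).round(1))
def brass(im,s_,c,rad=70):
    h=cv2.cvtColor(im,cv2.COLOR_BGR2HSV); m=((h[...,0]>10)&(h[...,0]<30)&(h[...,1]>100)&(h[...,2]>50)).astype(np.uint8)
    yy,xx=np.mgrid[:400,:640]; m[np.hypot(xx-c[0],yy-c[1])>rad]=0
    n,l,st,ce=cv2.connectedComponentsWithStats(m)
    for i in range(1,n):
        if st[i,4]>3: print(st[i],ce[i].round(1),ray(s_,ce[i],.086).round(4))
print("w4"); rep(ray(q,(306,151.5),.086),ray(q,(313,205),.086)); brass(cv2.imread("pics/w4.png"),q,(309,178),40)
c=proj(s,[.578,.1727,.078]); print("now px",c); brass(cv2.imread("pics/w8.png"),s,c); find(s,["spindle_nose","spindle_dog"])
to(.578,.1727,.305,-154)
E
python3 b.py
```

```text
w4
mid [0.5764 0.1714 0.086 ] sep 0.0499 ang 96.4
[303 148   7   8  24] [306.8 152.4] [0.5785 0.1474 0.086 ]
[310 202   7  11  62] [313.2 206.6] [0.5734 0.1977 0.086 ]
now px [313.88620101 303.63092023]
[ 265  353   99   13 1052] [314.  358.8] [0.6341 0.2015 0.086 ]
spindle_nose 0.46 [17.  89.8] [ 0.5045 -0.1528  0.078 ]
shares [-0.1661  0.0057 -0.0032  0.0106] rows 3.2 at [0.4616 0.1084 0.3024] -153.04 t 15.95 F [ 0.8  0.2 -2.8] op 0.0391 30.0
```

```bash
python3 - <<'E'
from h import *
to(.604,.186,.303,-155.4)
E
```

```text
shares [-0.2026  0.0058 -0.0007  0.0262] rows 3.9 at [0.4616 0.1084 0.3024] -153.04 t 15.95 F [ 0.8  0.2 -2.8] op 0.0391 30.0
```

{"op": "send_rows", "data": {
  "deltas": [
    [[-0.05,0.001,0],0.01],
    [[-0.1,0.003,0],0.02],
    [[-0.15,0.005,0],0.026],
    [[-0.203,0.006,0],0.026],
    [[-0.203,0.006,0],0.026]
  ]
}}

```text
clock: 16.37
tool_pos: [0.6096, 0.1897, 0.2982]
orientation: [-179.9, -0.1, -155.3]
force: [-0.1, -0.1, -2.9]
opening: 0.0392
gripper_force: 30.0
```

```bash
sed -i 's/c=proj(s,\[.578/rad=proj(s,[.6,.1727,.078]);c=proj(s,[.5765/; s/pics\/w8.png"),s,c)/pics\/w8.png"),s,c,60)/' b.py; python3 b.py
```

```text
w4
mid [0.5762 0.1761 0.086 ] sep 0.0499 ang 96.4
[303 148   7   8  24] [306.8 152.4] [0.5784 0.1521 0.086 ]
[310 202   7  11  62] [313.2 206.6] [0.5732 0.2025 0.086 ]
now px [307.6339892  138.61972376]
[276 128   8   8  29] [280.1 130.6] [0.5791 0.148  0.086 ]
[332 146   9   9  45] [335.8 149.5] [0.5738 0.1986 0.086 ]
spindle_nose 0.71 [308.4 141.3] [0.5784 0.1743 0.078 ]
spindle_nose 0.42 [308.5 241.4] [0.6661 0.2147 0.078 ]
spindle_dog 0.89 [308.9 139.5] [0.5758 0.1736 0.086 ]
shares [ 0.0372 -0.0023 -0.0062 -0.0152] rows 0.7 at [0.6043 0.1868 0.3001] -155.37 t 16.52 F [ 0.1 -1.1 -2.9] op 0.0394 30.0
```

```bash
python3 - <<'E'
from h import *
s=ctrl.snapshot('wrist'); o=ctrl.get_obs(); g=cv2.cvtColor(s["color"],7).astype(np.float32); p=np.array(o["tool_pos"])
c=p+[.0013,.0006,-.0813]
for r in(.024,.027,.029):
  for a0 in(-130,50):
    print(r,[(a,int(cv2.getRectSubPix(g,(1,1),tuple(map(float,proj(s,c+r*np.array([np.cos(np.radians(a)),np.sin(np.radians(a)),0])))))[0,0])) for a in range(a0,a0+91,4)])
print(proj(s,c+.027*np.array([np.cos(np.radians(-84)),np.sin(np.radians(-84)),0])),proj(s,c+.027*np.array([np.cos(np.radians(96)),np.sin(np.radians(96)),0])))
to(.5752,.1727,.30,-155.4)
E
```

```text
0.024 [(-130, 81), (-126, 81), (-122, 79), (-118, 78), (-114, 77), (-110, 76), (-106, 77), (-102, 77), (-98, 78), (-94, 189), (-90, 224), (-86, 226), (-82, 221), (-78, 177), (-74, 66), (-70, 53), (-66, 48), (-62, 46), (-58, 45), (-54, 44), (-50, 57), (-46, 102), (-42, 84)]
0.024 [(50, 65), (54, 66), (58, 96), (62, 143), (66, 99), (70, 72), (74, 108), (78, 110), (82, 109), (86, 76), (90, 89), (94, 86), (98, 49), (102, 44), (106, 45), (110, 47), (114, 48), (118, 52), (122, 71), (126, 72), (130, 74), (134, 76), (138, 77)]
0.027 [(-130, 83), (-126, 82), (-122, 82), (-118, 81), (-114, 80), (-110, 78), (-106, 78), (-102, 79), (-98, 78), (-94, 138), (-90, 225), (-86, 225), (-82, 226), (-78, 151), (-74, 67), (-70, 76), (-66, 103), (-62, 81), (-58, 51), (-54, 45), (-50, 44), (-46, 42), (-42, 40)]
0.027 [(50, 64), (54, 66), (58, 68), (62, 68), (66, 68), (70, 90), (74, 117), (78, 112), (82, 90), (86, 59), (90, 41), (94, 43), (98, 43), (102, 45), (106, 56), (110, 97), (114, 117), (118, 100), (122, 72), (126, 75), (130, 76), (134, 77), (138, 79)]
0.029 [(-130, 81), (-126, 80), (-122, 79), (-118, 80), (-114, 80), (-110, 79), (-106, 78), (-102, 78), (-98, 77), (-94, 108), (-90, 227), (-86, 224), (-82, 225), (-78, 138), (-74, 68), (-70, 79), (-66, 126), (-62, 126), (-58, 120), (-54, 85), (-50, 46), (-46, 42), (-42, 40)]
0.029 [(50, 59), (54, 63), (58, 67), (62, 67), (66, 68), (70, 109), (74, 112), (78, 104), (82, 53), (86, 41), (90, 42), (94, 43), (98, 47), (102, 92), (106, 123), (110, 126), (114, 127), (118, 103), (122, 74), (126, 81), (130, 88), (134, 91), (138, 99)]
[261.05171863 229.24455218] [356.17772562 258.72768434]
shares [ 0.0395 -0.0007  0.0012  0.0004] rows 0.8 at [0.6037 0.1864 0.301 ] -155.36 t 16.57 F [ 0.2 -0.7 -1.2] op 0.0394 30.0
```

Dog axis is 96.0° centred at (0.5765, 0.1733), and the slots are within about 1° of it. Moving over and down to just above the bore.

{"op": "send_rows", "data": {
  "deltas": [
    [[0.02,0,0],0],
    [[0.04,-0.001,0],0],
    [[0.04,-0.001,0.03],0],
    [[0.04,-0.001,0.06],0],
    [[0.04,-0.001,0.09],0]
  ]
}}

```text
clock: 16.98
tool_pos: [0.5742, 0.172, 0.2312]
orientation: [180.0, 0.2, -155.3]
force: [0.2, 0.8, -2.6]
opening: 0.0389
gripper_force: 30.0
```

{"op": "send_rows", "data": {
  "deltas": [
    [[0,0,0.006],0],
    [[0,0,0.012],0],
    [[0,0,0.018],0],
    [[0,0,0.024],0],
    [[0,0,0.025],0]
  ]
}}

```text
clock: 17.4
tool_pos: [0.5749, 0.1726, 0.2104]
orientation: [180.0, 0.0, -155.3]
force: [0.2, -0.6, -2.7]
opening: 0.0394
gripper_force: 30.0
```

```bash
python3 - <<'E'
from h import *
to(.5752,.1727,.1693,-155.4)
E
```

```text
shares [-0.0004 -0.      0.0514  0.0006] rows 1.0 at [0.5749 0.1726 0.2104] -155.34 t 17.4 F [ 0.2 -0.6 -2.7] op 0.0394 30.0
```

Down 20 mm, then 10 mm, slowly.

{"op": "send_rows", "data": {
  "deltas": [
    [[0,0,0.006],0],
    [[0,0,0.012],0],
    [[0,0,0.018],0],
    [[0,0,0.023],0],
    [[0,0,0.025],0]
  ]
}}

```text
clock: 17.82
tool_pos: [0.5745, 0.1723, 0.1892]
orientation: [-180.0, -0.1, -155.3]
force: [0.2, 0.1, -2.6]
opening: 0.0394
gripper_force: 30.0
```

{"op": "send_rows", "data": {
  "deltas": [
    [[0,0,0.003],0],
    [[0,0,0.006],0],
    [[0,0,0.008],0],
    [[0,0,0.01],0],
    [[0,0,0.011],0]
  ]
}}

```text
clock: 18.23
tool_pos: [0.5748, 0.1725, 0.1811]
orientation: [180.0, -0.0, -155.3]
force: [0.4, 0.2, -3.2]
opening: 0.0392
gripper_force: 30.0
```

{"op": "send_rows", "data": {
  "deltas": [
    [[0,0,0.001],0],
    [[0,0,0.002],0],
    [[0,0,0.004],0],
    [[0,0,0.006],0],
    [[0,0,0.007],0]
  ]
}}

```text
clock: 18.65
tool_pos: [0.5747, 0.1724, 0.1754]
orientation: [180.0, -0.0, -155.3]
force: [-0.4, -0.1, -2.9]
opening: 0.0394
gripper_force: 30.0
```

{"op": "send_rows", "data": {
  "deltas": [
    [[0,0,0.001],0],
    [[0,0,0.002],0],
    [[0,0,0.003],0],
    [[0,0,0.004],0],
    [[0,0,0.004],0]
  ]
}}

```text
clock: 19.07
tool_pos: [0.5747, 0.1725, 0.1723]
orientation: [180.0, -0.0, -155.3]
force: [-0.7, 0.5, -2.6]
opening: 0.0395
gripper_force: 30.0
```

Already past the dog tops without contact, so the slots are on. Last 3 mm.

{"op": "send_rows", "data": {
  "deltas": [
    [[0,0,0.001],0],
    [[0,0,0.002],0],
    [[0,0,0.003],0],
    [[0,0,0.003],0],
    [[0,0,0.003],0]
  ]
}}

```text
clock: 19.48
tool_pos: [0.5747, 0.1724, 0.17]
orientation: [-180.0, -0.0, -155.3]
force: [-0.4, 0.9, -2.2]
opening: 0.0394
gripper_force: 30.0
```

{"op": "send_rows", "data": {
  "deltas": [
    [[0,0,0.0005],0],
    [[0,0,0.001],0],
    [[0,0,0.0015],0],
    [[0,0,0.002],0],
    [[0,0,0.002],0]
  ]
}}

```text
clock: 19.9
tool_pos: [0.5748, 0.1725, 0.1693]
orientation: [-180.0, 0.0, -155.3]
force: [-2.4, -0.0, 5.5]
opening: 0.0393
gripper_force: 30.0
```

Contact at the home height, 0.1693. Push slightly, then release.

{"op": "send_rows", "data": {
  "deltas": [
    [[0,0,0.0005],0],
    [[0,0,0.001],0],
    [[0,0,0.001],0],
    [[0,0,0.001],0],
    [[0,0,0.001],0]
  ]
}}

```text
clock: 20.32
tool_pos: [0.5748, 0.1725, 0.1693]
orientation: [-180.0, 0.1, -155.3]
force: [-4.8, 0.1, 11.5]
opening: 0.039
gripper_force: 30.0
```

{"op": "send_rows", "data": {
  "deltas": [
    [[0,0,0],0],
    [[0,0,0],0],
    [[0,0,0],0],
    [[0,0,0],0],
    [[0,0,0],0]
  ],
  "gripper": 0.65
}}

```text
clock: 20.73
tool_pos: [0.5748, 0.1725, 0.1675]
orientation: [-180.0, -0.0, -155.3]
force: [0.3, -0.2, -0.3]
opening: 0.0563
gripper_force: 0.0
```

{"op": "send_rows", "data": {
  "deltas": [
    [[0,0,-0.02],0],
    [[0,0,-0.05],0],
    [[0,0,-0.09],0],
    [[0,0,-0.13],0],
    [[-0.03,0,-0.17],0]
  ]
}}

```text
clock: 21.15
tool_pos: [0.5942, 0.1813, 0.3057]
orientation: [180.0, -0.1, -155.4]
force: [0.9, 1.5, 0.1]
opening: 0.0569
gripper_force: 0.0
```

```bash
python3 - <<'E'
from h import *
s=ctrl.snapshot('wrist'); im=s["color"]; save(s,"w9"); h=cv2.cvtColor(im,cv2.COLOR_RGB2HSV); m=((h[...,0]>100)&(h[...,0]<125)&(h[...,1]>110)).astype(np.uint8)
n,l,st,c=cv2.connectedComponentsWithStats(m)
for i in range(1,n):
    if st[i,4]>150: print("blue",st[i],c[i],ray(s,c[i],.132))
print("expect",proj(s,[.5765,.1733,.132]))
b=((h[...,0]>10)&(h[...,0]<30)&(h[...,1]>100)&(h[...,2]>50)).astype(np.uint8); cc=proj(s,[.5765,.1733,.08]); yy,xx=np.mgrid[:400,:640]; b[np.hypot(xx-cc[0],yy-cc[1])>50]=0
n,l,st,c=cv2.connectedComponentsWithStats(b)
for i in range(1,n): print("brass",st[i],ray(s,c[i],.086).round(4))
q=ctrl.snapshot('side'); hq=cv2.cvtColor(q["color"],cv2.COLOR_RGB2HSV)
for n_ in("plug_knob","chuck_yellow_nut"):
    for d in ctrl.boxes_of(q,n_)[:2]:
        xy=np.array(d["xy"])*[640,400]; print(n_,d["conf"],xy,ray(q,xy,.08 if n_=="plug_knob" else .084))
find(s,["buffer_bottle","film_roll"]); find(q,["rinse_bottle"]); to(.5765,.1733,.3)
E
```

```text
blue [289 151  40  40 550] [308.13636364 170.41818182] [0.57767486 0.17298662 0.132     ]
expect [309.13702832 169.2336259 ]
brass [278 146   8   8  31] [0.5791 0.1474 0.086 ]
brass [335 164   7   8  29] [0.5728 0.2005 0.086 ]
plug_knob 0.5 [347.584 228.2  ] [ 0.53858744 -0.22418954  0.08      ]
chuck_yellow_nut 0.55 [356.288 247.8  ] [ 0.52221857 -0.31091861  0.084     ]
buffer_bottle 0.93 [181.1 134.1] [0.6108 0.0548 0.06  ]
buffer_bottle 0.64 [308.6 160.6] [0.5834 0.176  0.06  ]
buffer_bottle 0.46 [290.  148.2] [0.5798 0.1546 0.06  ]
film_roll 0.96 [399.6 203.7] [0.5915 0.2917 0.025 ]
rinse_bottle 0.84 [392.9 258.2] [ 0.6101 -0.3648  0.06  ]
shares [0.0267 0.     0.0029 0.    ] rows 0.5 at [0.5959 0.1822 0.3023] -155.35 t 21.5 F [-1.1 -0.4 -0.9] op 0.057 0.0
```

Everything agrees: the brass dogs show through the slots, the chuck is centred and at home height, the plug is in its hole, and the bystanders are where they were.

```bash
python3 -c "
from plant import ctrl
print(ctrl.close_job())"
```

```text
the job is handed in; nothing more can be done
None
```

The job is handed in at about 21.5 s of the 58 s limit, verdict not shown: by my own measurements the red plug is seated in the free stand hole, and the blue-ringed chuck is home on the spindle with its slots over both dogs and released. The last camera check showed no movement of the yellow chuck, bottles or film roll beyond measurement scatter.

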